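# Set a label holder in the jig and press it home behind the rack's lip

### The arm

A 6-joint arm with a two-finger parallel gripper is mounted at the origin on the work surface. World frame = base frame: x ahead of the robot, y to its left, z up, the work surface at z = 0. Lengths are in m, angles in degrees, forces in N, time in s.
With the tool pointing down it reaches from about 0.25 to 0.725 m from the base axis. Payload 9.7 kg.
Tool frame: the origin (TCP) lies midway between the tips of the shut fingers; the grasp point (between the pads) lies 19 mm behind it; x points along the fingers, y is the direction in which the jaws open and shut, and the axes are right-handed (so a half turn about x gives the same grasp; the last joint's range is limited). The gripper opens to 85 mm and grips with 20 to 120 N. Pads are 22 mm wide; open, the fingers measure 114 mm over their backs; the gripper's body (76 mm by 85 mm) begins 54 mm behind the grasp point. The pads swing forward as they close: fully open they stand 13 mm farther back than shut.
Start: joints at [-74.313, 4.979, 10.078, 95.1, 0, 90], TCP at [0.149, -0.53, 0.231] pointing down, gripper open.
Joint ranges: [-179.16, 179.16], [-48.56, 103.87], [-65.8, 70.77], [-126.05, 130.52], [-82.76, 87.17], [-180, 180]. Speed limits (degrees/s): [127.2, 127.2, 147.25, 180, 180, 180].

### API

Orientations are given as [roll, pitch, yaw] about the fixed x, y, z axes, in that order (R = Rz(yaw) Ry(pitch) Rx(roll)).
In Python, from workcell import bot, cams gives the robot as it stands.
- The arm moves only by the tool apply_moves, never from a script. Its argument "commands" is a list of rows, each a list of 5 numbers: the shift along the tool's x, y, z in m, then the turn about the tool's x in rad, then the opening, from -1 (shut) to 1 (fully open). In form: [[tx, ty, tz, roll, hand], ...]. A call has 1 to 12 rows; each row is the pose to reach, as a shift and turn from the pose measured when the call began, along the tool's axes at that moment; what a row does not reach only later rows make up. A row lasts 1/10 s, in which the tool goes at most 50 mm and 8.59 degrees, less where a joint would pass 70% of its speed; a pose out of reach is approached as far as the arm can. A call with a gripper value outside its range is refused whole. The fingers move at their own pace and stop on an object; "newtons" is the grip in N (left out, the last holds). Time passes only in rows, so rows that repeat a pose let the fingers close. It gives the time, the measured TCP pose, the force and the opening at its end, in the units of the state.
- bot.get_obs(): the state, without advancing time (a new reading comes with each control period).
- cams.camera(name): name is "side" or "top" or "wrist"; returns a dict with "frame" (400x640x3 uint8, blue, green, red), "depth" (400x640 float32, m along the optical axis (not along the pixel's ray), 0 where there is no reading), "camera_matrix" (3x3 intrinsics, pixels), "R" (3x3) and "t" (3): a world point X has camera coordinates R X + t; the wrist camera has in their place "mount" (4x4, takes a point from camera to tool coordinates, whose origin is the TCP and whose axes are the tool frame's). Camera axes: x right, y down, z forward; pixel columns grow to the right and rows downward; lengths in m; the calibration is good to about 2 mm. A picture is of the moment at which its call begins: read the wrist's pose just before it.
- bot.job_done(): hands the job in, once; it reports no verdict.
Trained networks look in the newest picture that a camera, given by its name, has taken for a name from the list of things; names that differ only in an ending like _2 or _b are one class to them, and where a whole thing is asked for, a point or a joint stands for the part that bears it (a point fixed in the world has none). Each returns a list of dicts, best first, with "confidence" (0 to 1); they miss things now and then, are a little off and sometimes report something else, mostly with a low value. They report only what shows in the picture. A call takes as long as a camera call. They do not tell look-alikes from the thing itself.
- cams.spot_in(name, camera): "rect" ([left, top, right, bottom] in pixels, round what is visible of it).
The state is a dict: "time": time; "q": joint angles; "qd": joint speeds; "joint_efforts": joint torques, N m; "ee_pos": TCP position; "tcp_rot": TCP orientation; "wrist_force": force on the tool from outside, world axes, zero at the start; "torque": the same for the moment, N m; "opening": finger opening in m.
Only numpy, scipy, OpenCV 4.12 (cv2) and the standard library are available. Lean on these libraries where they do the work, as an engineer would, in place of code of your own. Each camera call takes 0.05 s, during which the arm holds its last target. There are 200 camera calls.

### The job

Swing the toggle clamp over centre until its rubber foot rests on the blue label holder standing in the jig, leave it there about a second, then swing it all the way back. Lift the holder out and push it down behind the lip of the label rail on the front of the sample rack, in the open bay, label facing out, until fully home on the sprung strip. Finish while still gripping it and holding it pressed home, and leave the other things on the bench alone.

Things in the scene. Friction and masses are not known exactly. Their poses are not given: they have to be found in the camera images.
- jig: Blue base plate, 110 (x) by 235 (y) by 12 mm, fixed, from y = -182 to +52 mm. Origin on the bench under the centre of the holder's nest: an upright aluminium slot along y, 8 mm wide, floor 12 mm and walls 38 mm above the bench. The clamp's two dark steel cheeks stand at y = -105, x = +-15 mm, 136 mm high.
- clamp_pivot (a point): Pivot of the toggle clamp, 125 mm above the bench, at y = -105 mm in the jig's frame; axes as the jig's; its axle runs along x. The clamp is a rigid L: a 16 mm square steel arm and a red round handle (18 mm thick), each ending 110 mm from the pivot. Whichever stands up can be pushed sideways along y with shut fingers, some 50 mm above the pivot (about 3 N).
- clamp (a joint): Angle of the L-shaped clamp (rad). 0 = open (stop): arm up, leaning 0.21 towards the jig's -y; handle towards -y, 0.21 below level. Growing swings the arm to +y and down; at about 1.78 it is level over the nest, foot on the holder, handle straight up. No catch: its weight (0.47 kg) tips it, damped, to whichever side of about 0.8 to 1.0 it is pushed past.
- clamp_foot: Black rubber foot (18 mm wide) on the clamp arm, 97 mm from the pivot; it gives up to 2 mm. The origin of this body lies at the clamp's pivot, not at the foot.
- holder: Blue plastic label holder, loose, upright, about 60 g: plate 60 wide (y), 95 tall (z), 5 mm thick (x), lowest 4 mm only 3 thick; along its top a grip bead 12 thick (x), 60 wide, 20 mm tall (75 to 95). White label with orange patch on its -x face. Origin: centre of its lower edge. Starts in the nest, 12 mm above the bench, axes as the jig's.
- rack: Low fixed sample rack, 300 mm wide (y), deck 70 mm high, front -x; origin on the bench under its middle. Along its front a label rail: slot along y, open upwards, x = -94.5 to -85.5 mm, between a lip (60 mm high, flared outwards to x = -104, z = 69) and a back plate (85 mm high). The open bay is y = -36 to +36 mm, with solid black end stops 60 mm high beside it.
- rail_home (a point): Centre of the slot where the middle of the holder's lower edge lies when fully home, 34 mm above the bench, at x = -90, y = 0 mm in the rack's frame; axes as the rack's.
- strip (a joint): Orange sprung strip on the floor of the bay: how far it is pressed down (m), 0 with its top 42 mm above the bench, 0.008 at its stop (fully home). It pushes back with 2.8 N at first and 8.4 N at the stop.
- cup_a: Steel sample cup, 66 mm wide, 55 mm tall, on the rack's deck; origin at the centre of its underside. Leave alone.
- jar_b: White jar with blue lid, 60 mm wide, 65 mm tall, on the rack's deck; origin at the centre of its underside. Leave alone.
- can: Steel can, 64 mm wide, 90 mm tall, on the bench; origin at the centre of its underside. Leave alone.
- mould: Open dark steel cube mould, 70 mm wide, 60 mm tall, on the bench; origin at the centre of its underside. Leave alone.
- bottle: Clear plastic bottle, red cap, 56 mm wide, 140 mm tall, on the bench; origin at the centre of its underside. Leave alone.
- bowl: Steel bowl, 120 mm wide, 50 mm tall, on the bench; origin at the centre of its underside. Leave alone.
- scraper: Spatula lying on the bench near the robot, along its own x; origin at the centre of its underside. Leave alone.
Things that resemble listed ones, but are neither listed nor needed, are in the scene too. Several things have the shape of the holder; the one meant has the colours described above.

How it is judged:
By the outcome, as a careful person would: the job done as asked, in the order asked, and still so for the second after the job is handed in, while the arm keeps its last pose, push and grip.
It also fails if it takes over 64 s, if anything falls off the work surface, if the arm or the gripper's body presses on something with over 40 N, if the wrist force passes 120 N, or if a joint passes its speed limit or range.

## Working session

There is one attempt and no reset: what is moved stays moved. The work goes in short steps, Python scripts to look and compute and a tool call to move; the robot and the scene stay as the last step left them, time stands still between calls to the robot, and variables do not carry over. Pictures are saved under pics/ and viewed, about 8 in all and at most 12, crops included, and the job is handed in when it is done.

Besides the shell and the picture viewer there is one more tool, called after "Request:" as a command line: name --pt "numbers of a row" for each row, then --argument value for the rest. apply_moves: Moves the arm, as the interface text tells. Its arguments: {"type":"object","properties":{"commands":{"type":"array"},"newtons":{"type":"number"}},"required":["commands"]}

```bash
mkdir -p pics; ls; cat > h.py <<'E'
import numpy as np, cv2
from workcell import bot, cams
from scipy.spatial.transform import Rotation as Ro
def cloud(c):
    K=c["camera_matrix"]; d=c["depth"]; v,u=np.mgrid[:400,:640]
    P=np.stack([(u-K[0,2])/K[0,0]*d,(v-K[1,2])/K[1,1]*d,d],-1)
    if "mount" in c:
        o=c["obs"]; R=Ro.from_euler('xyz',o["tcp_rot"],degrees=True).as_matrix()
        M=np.array(c["mount"]); P=P@M[:3,:3].T+M[:3,3]; W=P@R.T+np.array(o["ee_pos"])
    else: W=(P-c["t"])@c["R"]
    W[d==0]=np.nan
    return W
def take(n):
    o=bot.get_obs(); c=dict(cams.camera(n)); c["obs"]=o; return c
E
python3 - <<'E'
from h import *
a=[]
for n in("top","side"):
    c=take(n); a.append(c["frame"]); W=cloud(c); np.savez(""+n+".npz",W=W,f=c["frame"])
    print(n,c["camera_matrix"][0,0], -c["R"].T@c["t"])
    for t in["jig","clamp","clamp_foot","holder","rack","strip","cup_a","jar_b","can","mould","bottle","bowl","scraper"]:
        for r in cams.spot_in(t,n)[:4]:
            x0,y0,x1,y1=[int(q) for q in r["rect"]]
            print(t,[x0,y0,x1,y1],round(r["confidence"],2),np.round(np.nanmedian(W[y0:y1+1,x0:x1+1].reshape(-1,3),0),3))
    cv2.imwrite(f"pics/{n}0.png",c["frame"])
print(bot.get_obs())
E
```

```text
pics
top 377.4251101881123 [0.469099   0.10659327 1.15600176]
jig [394, 211, 497, 256] 0.65 [ 0.485 -0.292  0.012]
jig [316, 153, 342, 177] 0.31 [0.689 0.055 0.076]
clamp [458, 222, 497, 232] 0.6 [ 0.5   -0.336  0.12 ]
holder [366, 231, 383, 254] 0.61 [ 0.465 -0.073  0.003]
rack [245, 139, 353, 211] 0.88 [0.664 0.143 0.071]
cup_a [316, 154, 342, 178] 0.97 [0.686 0.055 0.076]
jar_b [268, 146, 287, 169] 0.81 [0.705 0.2   0.132]
can [189, 256, 219, 282] 0.71 [0.401 0.414 0.076]
can [476, 227, 481, 234] 0.64 [ 0.489 -0.305  0.225]
can [409, 232, 432, 237] 0.34 [ 0.485 -0.2    0.107]
mould [167, 178, 200, 212] 0.64 [0.618 0.492 0.011]
bottle [439, 143, 465, 167] 0.79 [ 0.715 -0.306  0.059]
bowl [380, 127, 418, 166] 0.61 [ 0.757 -0.165  0.016]
scraper [264, 252, 361, 272] 0.9 [0.41  0.11  0.003]
side 459.67574144770174 [ 0.26805095 -0.5562146   0.99004303]
jig [304, 299, 404, 399] 0.82 [ 0.485 -0.255  0.009]
clamp [357, 330, 398, 400] 0.61 [ 0.503 -0.319  0.012]
clamp_foot [366, 327, 377, 337] 0.58 [ 0.539 -0.241  0.012]
clamp_foot [335, 136, 357, 166] 0.22 [0.705 0.197 0.108]
holder [328,
[... 786 characters left out ...]
craper [233, 199, 278, 283] 0.75 [ 0.401  0.101 -0.   ]
{'time': 1.4, 'q': array([-7.43119432e+01,  4.98006782e+00,  1.00794725e+01,  9.51008724e+01,
        1.17238238e-03,  9.00004582e+01]), 'qd': array([-0.02784584,  0.0261031 ,  0.01040396, -0.03670834, -0.12716077,
       -0.04246961]), 'joint_efforts': array([ 9.67449741e-04, -5.20105577e+01,  4.64850783e+01,  2.08991143e-03,
       -1.73047897e-04,  9.02141466e-06]), 'ee_pos': array([ 0.14872425, -0.52950548,  0.23128421]), 'tcp_rot': array([-128.61673127,   89.99812153,   67.07086725]), 'wrist_force': array([-0.15108654, -1.02096871,  0.28920201]), 'torque': array([0.00226116, 0.00856106, 0.01230731]), 'opening': 0.08549717194081509}
```

```bash
python3 - <<'E'
import numpy as np,cv2
t=np.load("top.npz");s=np.load("side.npz")
a=cv2.resize(t['f'][110:300,150:520],(800,411));cv2.imwrite("pics/a.png",a)
b=cv2.resize(s['f'][130:400,270:490],None,fx=2.2,fy=2.2);cv2.imwrite("pics/b.png",b)
# geometry: jig base plate pts, rack
for n,d in(("top",t),("side",s)):
    W=d['W'];f=d['f'].astype(int)
    m=(W[...,2]>0.006)&(W[...,2]<0.018)&(W[...,1]<-0.1)&(W[...,0]>.35)&(W[...,0]<.62)
    m&=(f[...,0]>f[...,2]+30)
    P=W[m][:,:2].astype(np.float32);print(n,'plate',len(P),cv2.minAreaRect(P))
    m=(W[...,2]>0.064)&(W[...,2]<0.076)&(W[...,1]>-.15)&(W[...,1]<.4)&(W[...,0]>.5)
    P=W[m][:,:2].astype(np.float32);print(n,'deck',len(P),cv2.minAreaRect(P))
    m=(W[...,2]>0.08)&(W[...,2]<0.13)&(abs(W[...,1]+.2)<.06)&(abs(W[...,0]-.48)<.08)
    P=W[m];P2=P[:,:2].astype(np.float32)
    if len(P)>4:print(n,'bead',len(P),P.mean(0),P.max(0),cv2.minAreaRect(P2))
E
```

```text
top plate 2035 ((0.4878920018672943, -0.2598707675933838), (0.10897780954837799, 0.23429812490940094), 3.3330719470977783)
top deck 5558 ((0.7726700901985168, 0.19927990436553955), (0.4345158636569977, 0.40536871552467346), 84.6827392578125)
top bead 102 [ 0.48404263 -0.19071415  0.10679687] [ 0.49062978 -0.16322922  0.11205603] ((0.48408016562461853, -0.19344033300876617), (0.011897687800228596, 0.060398392379283905), 3.1476285457611084)
side plate 3087 ((0.48783037066459656, -0.2619001865386963), (0.10914402455091476, 0.23348446190357208), 3.4909677505493164)
side deck 4857 ((0.7325121760368347, 0.23006129264831543), (0.5657964944839478, 0.31250378489494324), 53.19852066040039)
side bead 226 [ 0.48298125 -0.1984675   0.10301108] [ 0.49180051 -0.16576058  0.11028102] ((0.4840966761112213, -0.1957179605960846), (0.013340948149561882, 0.06038540601730347), 2.4528427124023438)
```

View pics/a.png

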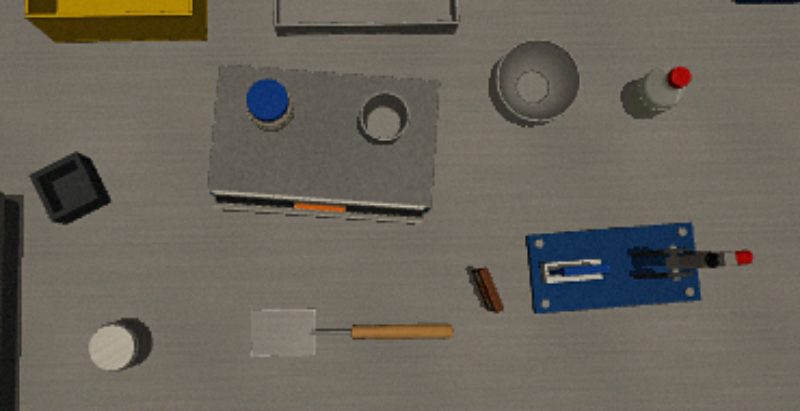

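View pics/b.png

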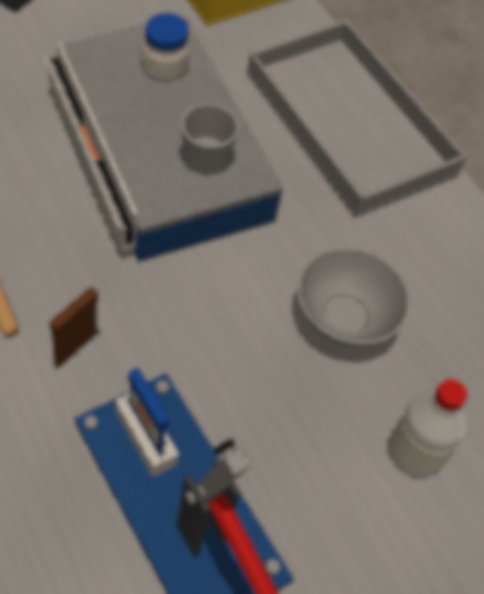

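The overview picture (a.png) shows the blue holder in the jig nest at (585,268), the only blue plate. A brown look-alike stands at (487,288), the orange strip of the open bay is at (320,207), and the clamp is open with its red handle at (742,257).

```bash
cat >> h.py <<'E'
def go(p,yaw=None):
    "tool shift and roll to world p with jaw axis (mod 180) at yaw deg"
    o=bot.get_obs(); R=Ro.from_euler('xyz',o["tcp_rot"],degrees=True).as_matrix()
    s=R.T@(np.array(p)-o["ee_pos"]); r=0
    if yaw is not None:
        j=np.degrees(np.arctan2(R[1,1],R[0,1])); d=(yaw-j+90)%180-90  # world turn; tool x is down
        r=-np.radians(d)
        print("jaw",round(j,2),"q6",round(o["q"][5],1))
    print("shift",np.round(s,4),"roll",round(r,4),"tcp",np.round(o["ee_pos"],4),"F",np.round(o["wrist_force"],1),"t",o["time"],"open",round(o["opening"],4))
E
python3 - <<'E'
from h import *
for n in("top","side"):
    d=np.load(n+".npz");W=d['W'];f=d['f'].astype(int)
    m=((W[...,2]>0.066)&(W[...,2]<0.074)&(W[...,1]>-.1)&(W[...,1]<.35)&(W[...,0]>.5)&(W[...,0]<.82)).astype(np.uint8)
    _,l,st,_=cv2.connectedComponentsWithStats(m); k=1+st[1:,4].argmax()
    P=W[l==k][:,:2].astype(np.float32);print(n,'deck',len(P),cv2.minAreaRect(P))
    # back-plate top
    m=(W[...,2]>0.081)&(W[...,2]<0.088)&(W[...,0]>.5)&(W[...,0]<.66)&(W[...,1]>-.1)&(W[...,1]<.35)
    P=W[m];print('plate',len(P),P.mean(0),cv2.minAreaRect(P[:,:2].astype(np.float32)))
    hsv=cv2.cvtColor(d['f'],cv2.COLOR_BGR2HSV)
    m=(hsv[...,0]>5)&(hsv[...,0]<20)&(hsv[...,1]>150)&(W[...,0]>.5)&(W[...,0]<.66)&(W[...,2]>.02)&(W[...,2]<.07)
    P=W[m];print('orange',len(P),np.median(P,0),P.min(0),P.max(0))
go([.4902+.0027,-.3008-.045,.231],3.4)
go([.4902+.0027,-.3008-.045,.170],3.4)
E
```

```text
top deck 4596 ((0.6721051931381226, 0.1409471035003662), (0.3000207245349884, 0.17590230703353882), 84.57202911376953)
plate 124 [0.58386482 0.14828637 0.08539478] ((0.5839982032775879, 0.14959797263145447), (0.2801627218723297, 0.0046275099739432335), 84.53723907470703)
orange 58 [0.57906882 0.14824557 0.04331345] [0.57164114 0.11591349 0.02498169] [0.58502548 0.18498083 0.06078205]
side deck 4198 ((0.6714001297950745, 0.138577401638031), (0.3030228912830353, 0.17884698510169983), 84.053955078125)
plate 151 [0.58444269 0.13463485 0.08421704] ((0.6242461204528809, 0.1453113704919815), (0.27936407923698425, 0.0873359888792038), 84.85162353515625)
orange 2 [0.58085069 0.15830132 0.04133994] [0.57975351 0.14276382 0.0401755 ] [0.58194786 0.17383881 0.04250437]
jaw -74.31 q6 90.0
shift [ 3.00e-04 -8.38e-02 -3.81e-01] roll -1.3563 tcp [ 0.1487 -0.5295  0.2313] F [-0.2 -1.   0.3] t 1.4 open 0.0855
jaw -74.31 q6 90.0
shift [ 0.0613 -0.0838 -0.381 ] roll -1.3563 tcp [ 0.1487 -0.5295  0.2313] F [-0.2 -1.   0.3] t 1.4 open 0.0855
```

Request:
apply_moves --pt "0 -0.0105 -0.0475 -0.17 -1" --pt "0 -0.021 -0.095 -0.34 -1" --pt "0 -0.0315 -0.1425 -0.51 -1" --pt "0 -0.042 -0.19 -0.68 -1" --pt "0 -0.0525 -0.238 -0.85 -1" --pt "0 -0.063 -0.286 -1.02 -1" --pt "0 -0.0735 -0.333 -1.19 -1" --pt "0 -0.0838 -0.381 -1.356 -1" --pt "0 -0.0838 -0.381 -1.356 -1" --pt "0 -0.0838 -0.381 -1.356 -1" --pt "0.03 -0.0838 -0.381 -1.356 -1" --pt "0.058 -0.0838 -0.381 -1.356 -1" --newtons 40

```text
time: 2.6
ee_pos: [0.4925, -0.3466, 0.1733]
tcp_rot: [47.0, 89.9, -39.9]
wrist_force: [0.1, -0.4, 0.4]
opening: 0.0001
```

```bash
python3 - <<'E'
from h import *
P=[.4902,-.3008]
for l in(-45,0,30,60,75):
    a=np.radians(3.4);y=l/1000
    go([P[0]-y*np.sin(a),P[1]+y*np.cos(a),.170],3.4)
c=take("side");cv2.imwrite("pics/c.png",cv2.resize(c["frame"][250:400,270:490],(660,450)))
E
```

```text
jaw 3.05 q6 51.8
shift [ 0.0033  0.0004 -0.0009] roll -0.0061 tcp [ 0.4925 -0.3466  0.1733] F [ 0.1 -0.4  0.4] t 2.6 open 0.0001
jaw 3.05 q6 51.8
shift [ 0.0032  0.0001 -0.0459] roll -0.0061 tcp [ 0.4925 -0.3466  0.1733] F [ 0.1 -0.4  0.4] t 2.6 open 0.0001
jaw 3.05 q6 51.8
shift [ 0.0032 -0.0001 -0.0759] roll -0.0061 tcp [ 0.4925 -0.3466  0.1733] F [ 0.1 -0.4  0.4] t 2.6 open 0.0001
jaw 3.05 q6 51.8
shift [ 0.0031 -0.0003 -0.1059] roll -0.0061 tcp [ 0.4925 -0.3466  0.1733] F [ 0.1 -0.4  0.4] t 2.6 open 0.0001
jaw 3.05 q6 51.8
shift [ 0.0031 -0.0004 -0.1209] roll -0.0061 tcp [ 0.4925 -0.3466  0.1733] F [ 0.1 -0.4  0.4] t 2.6 open 0.0001
```

View pics/c.png

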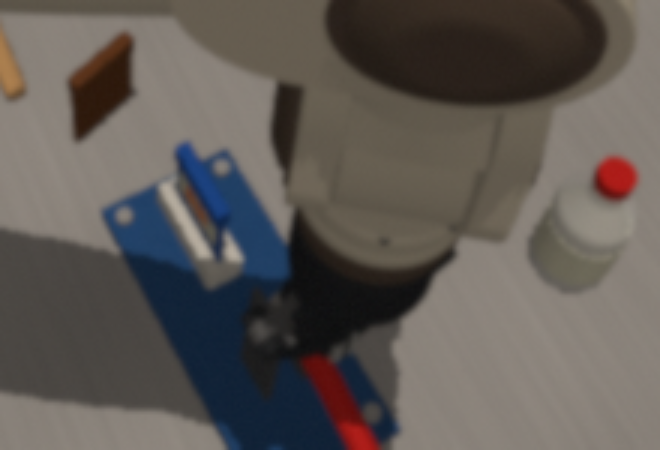

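c.png shows the blue holder in the nest at (200,185), its white label and orange patch facing -x. The shut fingers are between the arm and the red handle, so I can push.

Request:
apply_moves --pt "-0.007 0 -0.006 -0.006 -1" --pt "-0.007 0 -0.014 -0.006 -1" --pt "-0.007 0 -0.022 -0.006 -1" --pt "-0.007 0 -0.03 -0.006 -1" --pt "-0.007 0 -0.038 -0.006 -1" --pt "-0.007 0 -0.046 -0.006 -1" --pt "-0.007 0 -0.054 -0.006 -1" --pt "-0.007 0 -0.062 -0.006 -1" --pt "-0.007 0 -0.07 -0.006 -1" --pt "-0.007 0 -0.078 -0.006 -1" --pt "-0.007 0 -0.086 -0.006 -1" --pt "-0.007 0 -0.094 -0.006 -1"

```text
time: 3.85
ee_pos: [0.486, -0.2512, 0.175]
tcp_rot: [-127.3, 89.7, 146.1]
wrist_force: [-0.2, -0.1, -1.1]
opening: 0.0002
```

```bash
python3 - <<'E'
from h import *
a=np.radians(3.4)
go([.4902-.04*np.sin(a),-.3008+.04*np.cos(a),.180],3.4)
c=take("side");W=cloud(c)
cv2.imwrite("pics/d.png",cv2.resize(c["frame"][250:400,270:490],(660,450)))
E
```

```text
jaw 3.39 q6 59.3
shift [-0.005   0.0012  0.0098] roll -0.0001 tcp [ 0.486  -0.2512  0.175 ] F [-0.2 -0.1 -1.1] t 3.85 open 0.0002
```

View pics/d.png

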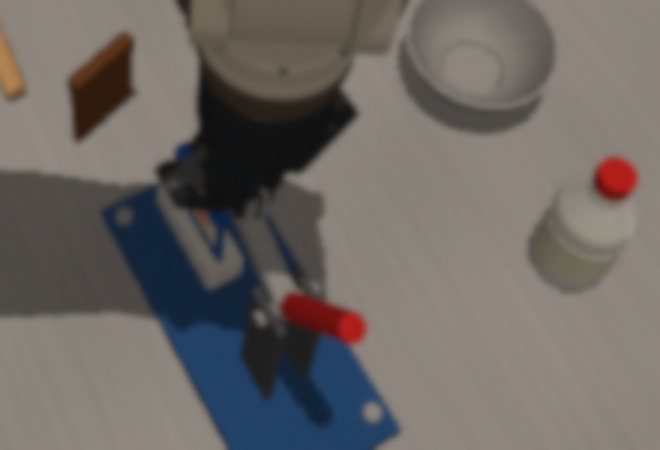

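d.png shows the arm past centre and still dropping towards the holder, with the red handle rising at (325,315). I'll let it settle and dwell.

Request:
apply_moves --pt "-0.005 0 0.005 0 -1" --pt "-0.005 0 0.01 0 -1" --pt "-0.005 0 0.01 0 -1" --pt "-0.005 0 0.01 0 -1" --pt "-0.005 0 0.01 0 -1" --pt "-0.005 0 0.01 0 -1" --pt "-0.005 0 0.01 0 -1" --pt "-0.005 0 0.01 0 -1" --pt "-0.005 0 0.01 0 -1" --pt "-0.005 0 0.01 0 -1" --pt "-0.005 0 0.01 0 -1" --pt "-0.005 0 0.01 0 -1"

```text
time: 5.1
ee_pos: [0.4867, -0.2603, 0.1801]
tcp_rot: [-131.0, 89.7, 142.4]
wrist_force: [-0.1, -0.3, -0.1]
opening: 0.0001
```

```bash
python3 - <<'E'
from h import *
c=take("side");W=cloud(c)
cv2.imwrite("pics/e.png",cv2.resize(c["frame"][250:400,270:490],(660,450)))
def red(c):
    hsv=cv2.cvtColor(c["frame"],cv2.COLOR_BGR2HSV);W=cloud(c)
    m=((hsv[...,0]<6)|(hsv[...,0]>174))&(hsv[...,1]>150)&(abs(W[...,0]-.49)<.05)&(W[...,1]<-.2)
    P=W[m]; return len(P),P.mean(0),P.min(0),P.max(0)
print(red(c)); c=take("side");print(red(c))
go([.4902,-.3008,.180],3.4)
E
```

```text
(241, array([ 0.48687448, -0.30518986,  0.20323095]), array([ 0.48147306, -0.31056849,  0.14308787]), array([ 0.49716755, -0.29447675,  0.23748167]))
(238, array([ 0.48687908, -0.30518725,  0.20333089]), array([ 0.48155077, -0.31124051,  0.14160866]), array([ 0.49715467, -0.29393391,  0.23721351]))
jaw 3.42 q6 58.4
shift [-0.      0.0011  0.0406] roll 0.0004 tcp [ 0.4866 -0.2603  0.1801] F [ 0.1 -0.3  0.4] t 5.2 open 0.0001
```

View pics/e.png

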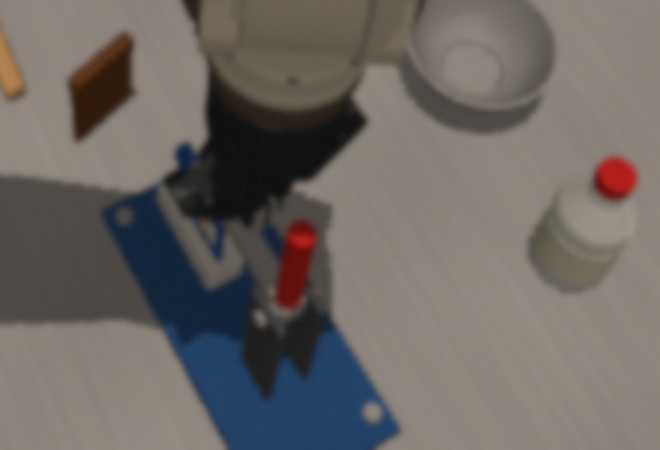

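e.png shows the red handle upright at (298,265) and the arm level over the nest, so the foot is on the holder. Successive readings agree. I'll dwell one more second, then swing it back.

Request:
apply_moves --pt "0 0 0 0 -1" --pt "0 0 0 0 -1" --pt "0 0 0 0 -1" --pt "0 0 0 0 -1" --pt "0 0 0 0 -1" --pt "0 0 0 0 -1" --pt "0 0 0 0 -1" --pt "0 0 0 0 -1" --pt "0 0 0 0 -1" --pt "0.003 0 0.005 0 -1" --pt "0.003 0 0.01 0 -1" --pt "0.003 0 0.015 0 -1"

```text
time: 6.4
ee_pos: [0.4875, -0.2758, 0.1769]
tcp_rot: [-130.2, 89.7, 143.2]
wrist_force: [1.0, -0.3, -0.6]
opening: -0.0004
```

Request:
apply_moves --pt "0 0 0.008 0 -1" --pt "0 0 0.016 0 -1" --pt "0 0 0.024 0 -1" --pt "0 0 0.032 0 -1" --pt "0 0 0.04 0 -1" --pt "0 0 0.049 0 -1" --pt "0 0 0.058 0 -1" --pt "0 0 0.067 0 -1" --pt "0 0 0.076 0 -1" --pt "0 0 0.085 0 -1" --pt "0 0 0.094 0 -1" --pt "0 0 0.103 0 -1"

```text
time: 7.6
ee_pos: [0.4936, -0.3795, 0.1765]
tcp_rot: [-127.9, 89.7, 145.5]
wrist_force: [-0.1, 0.3, 1.2]
opening: 0.0
```

Request:
apply_moves --pt "0 0 0.0 0 -1" --pt "0 0 0.0 0 -1" --pt "0 0 0 0 -1" --pt "0 0 0 0 -1" --pt "0 0 0 0 -1" --pt "0 0 0 0 -1" --pt "0 0 0 0 -1" --pt "0 0 0 0 -1"

```text
time: 8.4
ee_pos: [0.4937, -0.3795, 0.1765]
tcp_rot: [-127.9, 89.7, 145.5]
wrist_force: [0.0, 0.4, -0.5]
opening: -0.0002
```

```bash
python3 - <<'E'
from h import *
c=take("side");cv2.imwrite("pics/f.png",cv2.resize(c["frame"][250:400,270:490],(660,450)))
go([.484,-.1955,.27],3.2)
go([.484,-.1955,.084],3.2)
E
```

```text
jaw 3.42 q6 49.0
shift [-0.0928  0.0009 -0.1845] roll 0.0038 tcp [ 0.4937 -0.3794  0.1766] F [ 0.9 -0.1  0.1] t 8.45 open 0.0002
jaw 3.42 q6 49.0
shift [ 0.0932  0.0017 -0.1839] roll 0.0038 tcp [ 0.4937 -0.3794  0.1766] F [ 0.9 -0.1  0.1] t 8.45 open 0.0002
```

View pics/f.png

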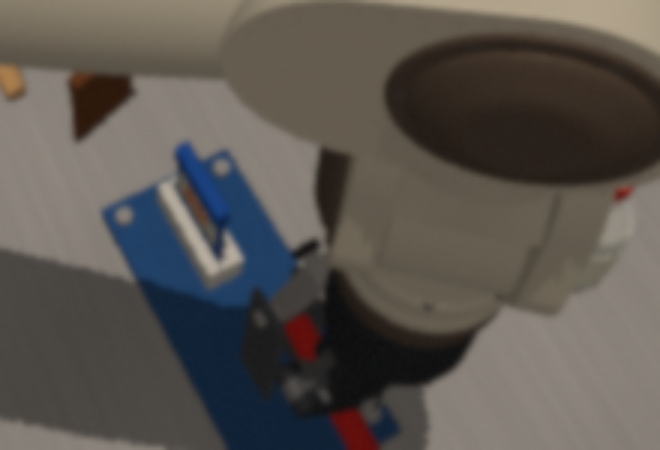

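f.png shows the clamp swung back: the arm is up at (300,290) and the handle is towards -y. The holder still stands in the nest. I'll go up and over to look at it from near.

Request:
apply_moves --pt "-0.04 0 0 0 -1" --pt "-0.08 0 0 0 -1" --pt "-0.1 0 0 0 -1" --pt "-0.1 0 0 0 -1" --pt "-0.1 0.0003 -0.045 0 -1" --pt "-0.1 0.0005 -0.09 0 -1" --pt "-0.1 0.0007 -0.14 0 0" --pt "-0.1 0.0009 -0.1845 0.004 1" --pt "-0.1 0.0009 -0.1845 0.004 1" --pt "-0.1 0.0009 -0.1845 0.004 1" --pt "-0.1 0.0009 -0.1845 0.004 1"

```text
time: 9.55
ee_pos: [0.484, -0.1961, 0.2764]
tcp_rot: [-124.3, 89.7, 148.9]
wrist_force: [0.3, -0.1, 1.0]
opening: 0.0724
```

```bash
python3 - <<'E'
from h import *
c=take("wrist");W=cloud(c);f=c["frame"]
hsv=cv2.cvtColor(f,cv2.COLOR_BGR2HSV)
m=(W[...,2]>0.098)&(W[...,2]<0.118)&(abs(W[...,1]+.195)<.06)&(abs(W[...,0]-.484)<.05)&(hsv[...,0]>95)&(hsv[...,0]<130)&(hsv[...,1]>90)
P=W[m];print(len(P),P.mean(0),P.min(0),P.max(0))
if len(P)>5: print(cv2.minAreaRect(P[:,:2].astype(np.float32)))
f=f.copy();cv2.imwrite("pics/g.png",f)
t=take("top");cv2.imwrite("pics/top1.png",t["frame"])
go([.484,-.1955,.084],3.3)
E
```

```text
611 [ 0.48598319 -0.19440543  0.10684846] [ 0.47919345 -0.22527789  0.09895544] [ 0.49314454 -0.16557659  0.10893706]
((0.48608916997909546, -0.19543534517288208), (0.010946904309093952, 0.059819865971803665), 3.2178385257720947)
jaw 3.11 q6 64.8
shift [ 0.1925  0.0011 -0.0004] roll -0.0034 tcp [ 0.484  -0.1966  0.2765] F [-0.7 -0.3  0.3] t 9.65 open 0.0844
```

View pics/g.png

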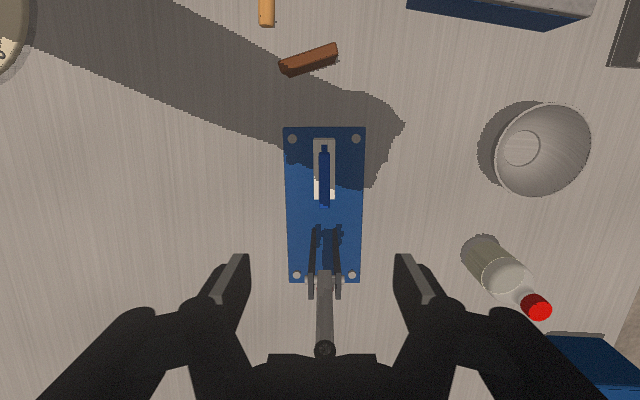

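g.png, from the wrist, shows the blue bead at (324,178) in the white nest between the open fingers, with the clamp arm upright at (324,310) and the brown look-alike apart at (308,60). The blue one is the target, so I'll descend and grip it.

Request:
apply_moves --pt "0.04 0.0003 0 -0.003 1" --pt "0.08 0.0008 0 -0.003 1" --pt "0.12 0.0012 0 -0.003 1" --pt "0.15 0.0015 0 -0.003 1" --pt "0.175 0.0018 0 -0.003 1" --pt "0.1985 0.002 0 -0.003 1" --pt "0.1985 0.002 0 -0.003 1" --pt "0.1985 0.002 0 -0.003 1"

```text
time: 10.45
ee_pos: [0.4848, -0.1964, 0.0782]
tcp_rot: [-123.9, 89.6, 149.3]
wrist_force: [-0.2, -0.0, 0.4]
opening: 0.0853
```

Request:
apply_moves --pt "0 0 0 0 -1" --pt "0 0 0 0 -1" --pt "0 0 0 0 -1" --pt "0 0 0 0 -1" --pt "0 0 0 0 -1" --pt "0 0 0 0 -1" --pt "0 0 0 0 -1" --pt "0 0 0 0 -1" --pt "0 0 0 0 -1" --pt "0 0 0 0 -1" --newtons 60

```text
time: 11.45
ee_pos: [0.485, -0.1965, 0.0785]
tcp_rot: [-125.2, 89.6, 148.0]
wrist_force: [0.4, 0.1, 5.4]
opening: 0.0108
```

```bash
python3 - <<'E'
from h import *
go([.485,-.1955,.23],3.3)
E
```

```text
jaw 3.22 q6 64.7
shift [-0.1514 -0.0007 -0.0015] roll -0.0014 tcp [ 0.485  -0.1965  0.0785] F [0.4 0.1 5.4] t 11.45 open 0.0108
```

Request:
apply_moves --pt "-0.01 0 0 0 -1" --pt "-0.025 0 0 0 -1" --pt "-0.045 -0.0002 0 0 -1" --pt "-0.08 -0.0004 0 0 -1" --pt "-0.12 -0.0006 0 0 -1" --pt "-0.155 -0.0007 -0.001 0 -1" --pt "-0.155 -0.0007 -0.001 0 -1"

```text
time: 12.15
ee_pos: [0.4862, -0.1965, 0.2397]
tcp_rot: [98.3, 89.9, 11.5]
wrist_force: [0.1, -0.5, -1.1]
opening: 0.0109
```

```bash
python3 - <<'E'
from h import *
go([.52,.02,.234],-5.5)
c=take("wrist");W=cloud(c)
cv2.imwrite("pics/h.png",c["frame"])
c=take("side");cv2.imwrite("pics/i.png",c["frame"]);W=cloud(c);hsv=cv2.cvtColor(c["frame"],cv2.COLOR_BGR2HSV)
m=(abs(W[...,0]-.485)<.025)&(abs(W[...,1]+.195)<.045)&(W[...,2]>.12)&(W[...,2]<.27)&(hsv[...,2]>0)
w=m&(hsv[...,0]>95)&(hsv[...,0]<130)&(hsv[...,1]>90);P=W[w];print(len(P),P.min(0),P.max(0))
o=m&(hsv[...,0]>4)&(hsv[...,0]<25)&(hsv[...,1]>100)
P=W[o];print("orange",len(P),P.mean(0) if len(P) else 0)
E
```

```text
jaw 3.22 q6 64.7
shift [ 0.0058  0.0459 -0.2142] roll 0.1522 tcp [ 0.4862 -0.1965  0.2397] F [ 0.1 -0.5 -1.1] t 12.15 open 0.0109
234 [ 0.46556493 -0.22722166  0.17287191] [ 0.49083809 -0.17225853  0.26992889]
orange 11 [ 0.48187181 -0.20481221  0.22225043]
```

Request:
apply_moves --pt "0 0.017 -0.038 0.03 -1" --pt "0 0.034 -0.076 0.06 -1" --pt "0 0.051 -0.114 0.09 -1" --pt "0 0.068 -0.153 0.12 -1" --pt "0 0.085 -0.192 0.152 -1" --pt "0 0.085 -0.192 0.152 -1" --pt "0 0.085 -0.192 0.152 -1" --pt "0 0.085 -0.192 0.152 -1"

```text
time: 13.05
ee_pos: [0.5589, -0.0004, 0.2343]
tcp_rot: [-108.6, 89.7, 155.9]
wrist_force: [-0.4, 0.0, -0.7]
opening: 0.011
```

```bash
python3 - <<'E'
from h import *
c=take("wrist");W=cloud(c);f=c["frame"];np.savez("w.npz",W=W,f=f);cv2.imwrite("pics/j.png",f)
hsv=cv2.cvtColor(f,cv2.COLOR_BGR2HSV)
reg=(W[...,0]>.52)&(W[...,0]<.66)&(W[...,1]>-.02)&(W[...,1]<.32)
m=reg&(W[...,2]>.081)&(W[...,2]<.089);P=W[m]
print('plate',len(P),P.mean(0),cv2.minAreaRect(P[:,:2].astype(np.float32)))
m=reg&(W[...,2]>.064)&(W[...,2]<.075)&(W[...,0]<.585);P=W[m];print('lip',len(P),P.mean(0) if len(P) else 0,cv2.minAreaRect(P[:,:2].astype(np.float32)) if len(P)>5 else 0)
m=reg&(hsv[...,0]>4)&(hsv[...,0]<22)&(hsv[...,1]>140)&(W[...,2]>.035)&(W[...,2]<.05);P=W[m]
print('strip',len(P),P.mean(0),P.min(0),P.max(0),cv2.minAreaRect(P[:,:2].astype(np.float32)))
go([.578,.149,.2],-5.5)
E
```

```text
plate 811 [0.5801987  0.08969314 0.08499127] ((0.5845398902893066, 0.08675293624401093), (0.10199911147356033, 0.12469830363988876), 30.14109230041504)
lip 1659 [0.57075189 0.07337525 0.06815603] ((0.5746440291404724, 0.08269362151622772), (0.16638904809951782, 0.031170343980193138), 85.8341064453125)
strip 460 [0.57873841 0.14419101 0.04200303] [0.57309242 0.11487148 0.03969365] [0.58407878 0.1723615  0.04442564] ((0.5787708759307861, 0.14367914199829102), (0.05739039182662964, 0.006100680213421583), 84.68949127197266)
jaw -5.55 q6 95.4
shift [ 0.0348  0.0047 -0.1507] roll -0.0008 tcp [ 0.559  -0.0007  0.2346] F [ 0.4 -0.7 -0.8] t 13.1 open 0.0109
```

View pics/j.png

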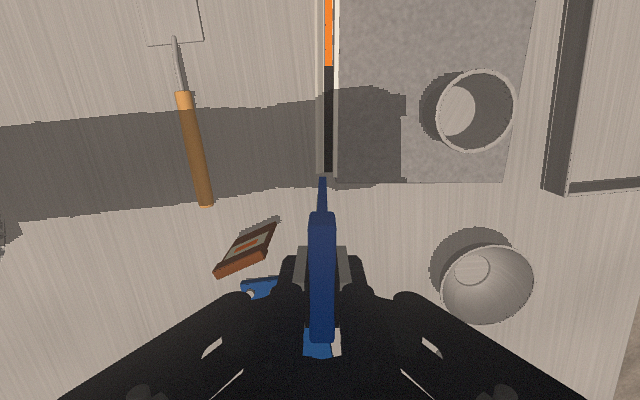

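j.png shows the holder in the hand, bead at (322,275). The rail slot runs up from (327,175), with the orange strip of the open bay at (328,30). The brown look-alike at (245,250) is untouched.

```bash
python3 - <<'E'
from h import *
d=np.load("w.npz");W=d['W'];f=d['f'];o=bot.get_obs();R=Ro.from_euler('xyz',o["tcp_rot"],degrees=True).as_matrix()
T=(W-np.array(o["ee_pos"]))@R
hsv=cv2.cvtColor(f,cv2.COLOR_BGR2HSV);bl=(hsv[...,0]>95)&(hsv[...,0]<130)&(hsv[...,1]>90)
v,u=np.mgrid[:400,:640];bl&=(abs(u-322)<16)&(v>175)&(v<345)
print("R cols",np.round(R,3))
for a,b in((180,205),(214,230),(230,260),(260,290),(290,320),(320,343)):
    m=bl&(v>=a)&(v<b);P=T[m];print(a,b,len(P),"tool",np.round(np.nanmean(P,0),4),"ymin/max",np.round(np.nanpercentile(P[:,1],[2,98]),4),"wz",np.round(np.nanmean(W[m][:,2]),4),"wx",np.round(np.nanmean(W[m][:,0]),4))
reg=(W[...,1]>.03)&(W[...,1]<.2)&(W[...,0]>.54)&(W[...,0]<.61)
for y0 in(.06,.09,.12,.15):
    m=reg&(abs(W[...,1]-y0)<.006)
    for n,lo,hi in(("lip",.055,.075),("slot",.02,.05),("plate",.0825,.09)):
        P=W[m&(W[...,2]>lo)&(W[...,2]<hi)&((W[...,0]<.578+.0)|(n!="lip"))]
        if len(P):print(y0,n,len(P),np.round([P[:,0].min(),P[:,0].max()],4), np.round(P[:,1].mean(),3))
E
```

```text
R cols [[-0.005  0.995 -0.097]
 [ 0.002 -0.097 -0.995]
 [-1.    -0.005 -0.002]]
180 205 203 tool [ 0.0222  0.0008 -0.0309] ymin/max [-0.0014  0.003 ] wz 0.2124 wx 0.5626
214 230 421 tool [-0.0227  0.0007 -0.0308] ymin/max [-0.0047  0.0061] wz 0.2573 wx 0.5627
230 260 840 tool [-0.0279  0.0005 -0.0225] ymin/max [-0.0051  0.0062] wz 0.2625 wx 0.5618
260 290 797 tool [-0.028   0.0006 -0.0085] ymin/max [-0.0049  0.006 ] wz 0.2626 wx 0.5605
290 320 750 tool [-0.0282  0.0006  0.0068] ymin/max [-0.0047  0.006 ] wz 0.2627 wx 0.559
320 343 623 tool [-0.0136 -0.0006  0.0342] ymin/max [-0.0209  0.0063] wz 0.2481 wx 0.5551
0.06 lip 220 [0.5572 0.5755] 0.06
0.06 plate 53 [0.5748 0.5794] 0.06
0.09 lip 243 [0.5603 0.578 ] 0.09
0.09 plate 56 [0.5783 0.5818] 0.09
0.12 lip 129 [0.5634 0.5721] 0.12
0.12 slot 105 [0.5723 0.5815] 0.121
0.12 plate 76 [0.5808 0.5853] 0.12
0.15 lip 136 [0.5665 0.5749] 0.15
0.15 slot 124 [0.5749 0.5843] 0.15
0.15 plate 67 [0.5834 0.5884] 0.15
```

Request:
apply_moves --pt "0 0.001 -0.03 0 -1" --pt "0 0.002 -0.06 0 -1" --pt "0 0.003 -0.09 0 -1" --pt "0 0.0045 -0.12 0 -1" --pt "0 0.0057 -0.1502 0 -1" --pt "0 0.0057 -0.1502 0 -1" --pt "0.02 0.0057 -0.1502 0 -1" --pt "0.045 0.0057 -0.1502 0 -1" --pt "0.06 0.0058 -0.1502 0 -1" --pt "0.06 0.0058 -0.1502 0 -1" --pt "0.06 0.0058 -0.1502 0 -1"

```text
time: 14.2
ee_pos: [0.5789, 0.1472, 0.1754]
tcp_rot: [-111.0, 89.7, 153.4]
wrist_force: [0.3, -0.6, -0.7]
opening: 0.0114
```

```bash
python3 - <<'E'
from h import *
go([.579,.1485,.13],-5.5)
go([.579,.1485,.1],-5.5)
c=take("side");f=c["frame"];cv2.imwrite("pics/k.png",cv2.resize(f[120:270,240:440],(800,600),interpolation=cv2.INTER_CUBIC))
E
```

```text
jaw -5.62 q6 109.8
shift [ 0.0454  0.0002 -0.0012] roll -0.0021 tcp [0.5789 0.1472 0.1754] F [ 0.3 -0.6 -0.7] t 14.2 open 0.0114
jaw -5.62 q6 109.8
shift [ 0.0754  0.0003 -0.0011] roll -0.0021 tcp [0.5789 0.1472 0.1754] F [ 0.3 -0.6 -0.7] t 14.2 open 0.0114
```

View pics/k.png

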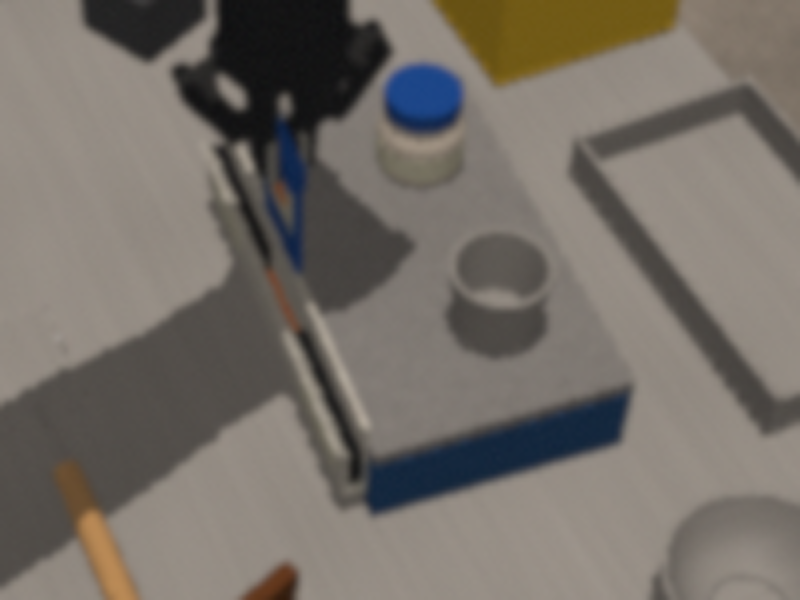

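k.png shows the holder above the bay at (290,200), label towards the front and clear of the jar and cup. I'll descend slowly.

Request:
apply_moves --pt "0.008 0.0002 -0.001 -0.002 -1" --pt "0.016 0.0002 -0.0012 -0.002 -1" --pt "0.024 0.0002 -0.0012 -0.002 -1" --pt "0.03 0.0002 -0.0012 -0.002 -1" --pt "0.036 0.0002 -0.0012 -0.002 -1" --pt "0.042 0.0002 -0.0012 -0.002 -1" --pt "0.048 0.0002 -0.0012 -0.002 -1" --pt "0.054 0.0002 -0.0012 -0.002 -1" --pt "0.06 0.0003 -0.0012 -0.002 -1" --pt "0.063 0.0003 -0.0012 -0.002 -1" --pt "0.063 0.0003 -0.0012 -0.002 -1"

```text
time: 15.35
ee_pos: [0.5793, 0.1488, 0.1125]
tcp_rot: [-114.5, 89.7, 150.0]
wrist_force: [-0.0, 0.5, -0.3]
opening: 0.0113
```

```bash
python3 - <<'E'
from h import *
go([.579,.1485,.1],-5.5)
print(bot.get_obs()["torque"])
E
```

```text
jaw -5.49 q6 109.8
shift [ 0.0125 -0.0002  0.0004] roll 0.0002 tcp [0.5793 0.1488 0.1125] F [-0.   0.5 -0.3] t 15.35 open 0.0113
[-0.0317005   0.00213854 -0.03476085]
```

Request:
apply_moves --pt "0 0 0 0 -1" --pt "0.001 0 0 0 -1" --pt "0.003 0 0 0 -1" --pt "0.005 0 0 0 -1" --pt "0.007 0 0 0 -1" --pt "0.009 0 0 0 -1" --pt "0.01 0 0 0 -1" --pt "0.011 0 0 0 -1" --pt "0.011 0 0 0 -1" --pt "0.011 0 0 0 -1" --newtons 90

```text
time: 16.35
ee_pos: [0.5794, 0.1489, 0.1021]
tcp_rot: [-124.4, 89.8, 140.1]
wrist_force: [-1.3, -0.5, 5.3]
opening: 0.0099
```

Request:
apply_moves --pt "0.001 0 0 0 -1" --pt "0.002 0 0 0 -1" --pt "0.003 0 0 0 -1" --pt "0.003 0 0 0 -1" --pt "0.003 0 0 0 -1"

```text
time: 16.85
ee_pos: [0.5797, 0.1489, 0.1006]
tcp_rot: [-148.3, 89.8, 116.2]
wrist_force: [-2.7, -1.8, 11.1]
opening: 0.0106
```

Request:
apply_moves --pt "0.002 0 0 0 -1" --pt "0.003 0 0 0 -1" --pt "0.003 0 0 0 -1" --pt "0.003 0 0 0 -1" --pt "0.003 0 0 0 -1"

```text
time: 17.35
ee_pos: [0.5801, 0.1489, 0.1005]
tcp_rot: [165.4, 89.8, 69.9]
wrist_force: [-5.4, -0.8, 21.5]
opening: 0.0105
```

```bash
python3 - <<'E'
from h import *
c=take("wrist");W=cloud(c);f=c["frame"];hsv=cv2.cvtColor(f,cv2.COLOR_BGR2HSV)
bl=(hsv[...,0]>95)&(hsv[...,0]<130)&(hsv[...,1]>90)&(abs(W[...,0]-.58)<.03)&(abs(W[...,1]-.149)<.05)&(W[...,2]>.11)
P=W[bl];print(len(P),np.nanmedian(P,0),np.nanpercentile(P,[2,98],axis=0))
pl=(W[...,2]>.08)&(W[...,2]<.09)&(abs(W[...,1]-.24)<.05)&(abs(W[...,0]-.59)<.03);print("backplate z",np.nanmedian(W[pl][:,2]) if pl.any() else 0)
s=take("side")["frame"];s=cv2.resize(s[110:260,260:400],(560,600),interpolation=cv2.INTER_CUBIC)
cv2.imwrite("pics/l.png",s)
fs=[]
for _ in range(6): take("top"); o=bot.get_obs();fs.append(o["wrist_force"])
print(np.round(fs,1),o["ee_pos"],o["opening"],o["time"])
E
```

```text
3378 [0.58127155 0.15789627 0.12868899] [[0.57425252 0.12267191 0.11443661]
 [0.58828714 0.17974659 0.13002113]]
backplate z 0.08500472096291864
[[-6.5 -1.9 21.1]
 [-6.  -1.8 21. ]
 [-6.4 -2.4 20.3]
 [-6.6 -3.1 20.9]
 [-6.3 -2.  19.5]
 [-6.  -2.7 19.4]] [0.58007345 0.14896375 0.10048228] 0.010507065574979633 17.75
```

View pics/l.png

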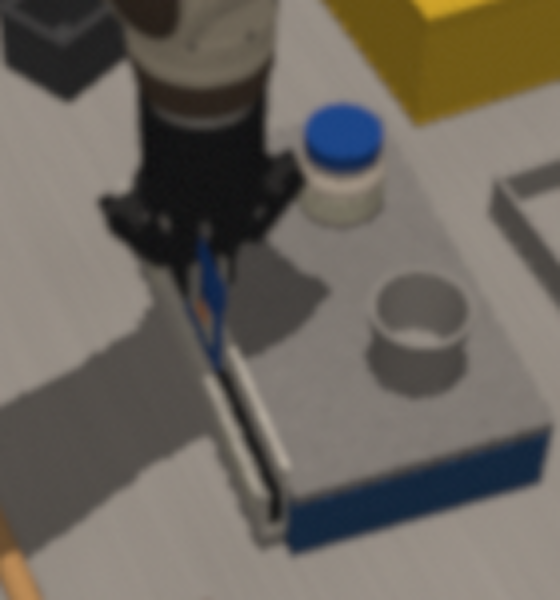

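l.png shows the holder seated in the slot at (210,300), label outwards, still gripped. The bead top is at 0.1287 m, against 0.129 expected when fully home, and the push is steady at about 20 N.

```bash
python3 -c "
from workcell import bot
print(bot.job_done())"
```

```text
the job is handed in; nothing more can be done
None
```

I did the whole job in the order asked and handed it in at about 17.8 s, well under the 64 s limit. The robot gives no verdict, so success rests on the checks below.

- **Clamp:** I pushed the arm over centre and waited about 2 s with it down. The camera showed the handle upright and still, meaning the foot was on the holder. I then pushed the handle back until the clamp was fully open.
- **Holder:** I lifted the blue holder out of the jig, not the brown look-alike. I lowered it into the open bay behind the lip, label facing out, with no contact force on the way in.
- **Last checks:**
  - The bead top is at 0.1287 m; fully home would be 0.129 m.
  - The tool stopped at 0.1005 m and sank no further as the push rose from 11 to 21 N, well above the strip's 8.4 N, so it is on the stop.
  - The holder is still gripped, with a grip setting of 90 N, and the push was steady at about 20 N.
- **Disagreements:** There is a steady sideways force of about 6 N (x), probably the holder leaning on the slot wall. The finger opening reads 10.5 mm on a 12 mm bead.
- **Other things on the bench:** I touched none of them, and the jar and cup were still in place in the last picture.

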